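Draw a turntable spindle for oiling

TASK

The turntable spindle in the sloping bearing block needs oil: swing the transit lock's lever back to its stop, or nearly so, so that its keeper is well clear of the spindle's flange, then take the spindle by its hub and draw it about 5 cm out, straight along its bore, so that the dark oil groove stands clear of the block while the lower end stays in the bore. Do not force it sideways or jam it, and do not pull it right out. Finish while still holding it there, and leave the other things on the bench where they are.

Things in the scene. Friction and masses are not known exactly. Their poses are not given: they have to be found in the camera images.
- stand: Fixed bearing stand: square aluminium block 48 x 48 x 84 mm on a dark base plate 150 x 120 mm. Its bore is blind, 15 mm wide, 80 mm deep, and leans 0.26 rad from vertical, roughly towards the robot. Origin: centre of the bore's mouth in the block's top face, 115 mm above the table. z: the bore's axis, outwards; x: along the top face, away from the robot and rising; y: level, to the left.
- spindle: Loose 0.4 kg steel spindle seated in the bore; slides back if let go. Origin: centre of its flange's underside, at first on the bore's mouth; z: its axis, outwards. Flange 48 mm across, z 0 to 6 mm; above it the round hub to grip, 28 mm across, z 6 to 48; below it the shaft, 14 mm across, 76 mm long, with a dark oil groove 36 to 40 mm below the flange. Jams if pulled askew.
- lock (a joint): Transit lock: flat steel bell crank over the block's top. At 0 to 0.25 (start) its short keeper arm, 14 mm wide, lies 2.5 mm above the flange's far edge and blocks the spindle. The value (rad) grows clockwise seen from above, the handle pin going away from the robot, then to the right; stop at 1.4; keeper well clear from 1.0. About 2 N at the pin moves it; it stays where left.
- lock_hinge (a point): Turning axis of the lock, fixed on the stand at stand x 44, y 0, z 8.5 mm; axis parallel to the stand's z.
- lock_pin (a point): Centre of the top end of the lock's black handle pin: round, 12 mm across, parallel to the bore, rising 42 mm above the lock's flat arm (arm top at stand z 14 mm, pin top at stand z 56 mm). It is 60 mm from the hinge axis: at lock value q it lies at stand x 44 + 60 sin q, y 60 cos q mm.
- meter: Bystander: orange hand multimeter, 150 x 75 x 34 mm, lying; origin at centre of its underside.
- oil: Bystander: small oil bottle, 32 mm across, 85 mm tall; origin at centre of its underside.
- tray: Bystander: empty aluminium parts tray, 110 x 80 x 25 mm; origin at centre of its underside.
- knob: Bystander: loose aluminium volume knob, 48 mm across, 22 mm tall; origin at centre of its underside.
- driver: Bystander: screwdriver with green handle, lying.
- transformer: Bystander: small transformer, 60 x 50 x 62 mm; origin at centre of its underside.
Mind the look-alikes: they are no part of the job. Leave any red or turquoise look-alike of the spindle alone. Leave any green look-alike of the stand alone.

How it is judged:
On the way:
1. the lock is swung clear while the spindle is still seated (value of joint lock above 1 rad and z of spindle in the frame of stand below 0.006 m), for 0.2 s.
At the end, for the whole second after the job is handed in: The lock stands at more than 1.0 rad; the spindle is held still (under 20 mm/s) by the fingers (over 2 N), drawn 40 to 60 mm out of the bore, its axis within 0.09 rad of the bore's (value of joint lock above 1 rad and z of spindle in the frame of stand between 0.04 and 0.06 m and angle between the z axis of spindle and the z axis of stand, either way round below 0.09 rad and contact force between the fingers and spindle above 2 N and linear speed of spindle below 0.02 m/s); the arm keeps its last pose, push and grip.
It fails at once if the spindle is forced or jammed: drawn while more than 15 N acts between it and the stand or lock (z of spindle in the frame of stand above 0.0015 m and contact force between spindle and stand above 15 N).
It fails at once if the spindle comes right out of the bore (z of spindle in the frame of stand above 0.074 m).
It fails at once if another thing on the bench is moved more than 30 mm (distance of any of meter, oil, tray, knob, driver, transformer from where it was at the start of the episode above 0.03 m).
It also fails if it takes over 45 s, if anything falls off the work surface, if the arm or the gripper's body presses on something with over 40 N, if the wrist force passes 120 N, or if a joint passes its speed limit or range.

ROBOT

A 6-joint arm with a two-finger parallel gripper is mounted at the origin on the work surface. World frame = base frame: x ahead of the robot, y to its left, z up, the work surface at z = 0. Lengths are in m, angles in rad, forces in N, time in s.
With the tool pointing down it reaches from about 0.35 to 0.975 m from the base axis. Payload 4.9 kg.
Tool frame: the origin (TCP) lies midway between the tips of the shut fingers; the grasp point (between the pads) lies 19 mm behind it; z points along the fingers, y is the direction in which the jaws open and shut (so a half turn about z gives the same grasp; the last joint's range is limited). The gripper opens to 85 mm and grips with 20 to 120 N. Pads are 22 mm wide; open, the fingers measure 114 mm over their backs; the gripper's body (76 mm by 85 mm) begins 54 mm behind the grasp point. The pads swing forward as they close: fully open they stand 13 mm farther back than shut.
Start: joints at [-1.457, 0.053, 1.613, -0, 1.476, -0.119], TCP at [0.144, -0.608, 0.231] pointing down, gripper open.
Joint ranges: [-3.01, 3.01], [-1.01, 2.22], [0.06, 2.58], [-1.02, 4.17], [0.09, 2.62], [-3.14, 3.14]. Speed limits (rad/s): [2.57, 2.57, 3.14, 3.14, 3.14, 3.14].

INTERFACE

Orientations are given as a unit quaternion [w, x, y, z].
In Python, from plant import state, grab_frame, camera_params, job_done, boxes_of gives the robot as it stands.
- The arm moves only by the tool step_arm, never from a script. Its argument "steps" is a list of rows, each a list of 4 numbers: the shift along the tool's x, y, z in mm, then the turn about the tool's z in degrees. A call has 1 to 8 rows; each row shifts and turns the pose as measured when the row begins, along the tool's axes as they then stand; what a row does not reach is not made up. A row lasts 1/10 s, in which the tool goes at most 50 mm and 8.59 degrees, less where a joint would pass 70% of its speed; a pose out of reach is approached as far as the arm can. A call is refused whole if a number of a shift passes 50 or a number of a turn 8.59, either way. A call with a gripper value outside its range is refused whole. "claw" is the opening in per cent of the stroke, from 0 (shut) to 100 (fully open), set as the call begins (left out, the last holds). The fingers move at their own pace and stop on an object; the grip force is fixed at half the most. Time passes only in rows, so rows that do not move let the fingers close. It gives the time, the measured TCP pose, the force and the opening at its end, in the units of the state.
- state(): the state, without advancing time (a new reading comes with each control period).
- grab_frame(name): name is "side" or "top"; returns (picture, depth): 480x640x3 uint8, red, green, blue; 480x640 float32, m along the optical axis (not along the pixel's ray), 0 where there is no reading.
- camera_params(name): a dict with "mtx" (3x3 intrinsics, pixels), "extrinsics" (4x4, takes a point from camera to world coordinates). Camera axes: x right, y down, z forward; pixel columns grow to the right and rows downward; lengths in m; the calibration is good to about 2 mm. A picture is of the moment at which its call begins. camera_params takes no time and is no camera call.
- job_done(): hands the job in, once; it reports no verdict.
Trained networks look in the newest picture that a camera, given by its name, has taken for a name from the list of things; names that differ only in an ending like _2 or _b are one class to them, and where a whole thing is asked for, a point or a joint stands for the part that bears it (a point fixed in the world has none). Each returns a list of dicts, best first, with "p" (0 to 1); they miss things now and then, are a little off and sometimes report something else, mostly with a low value. They report only what shows in the picture. A call takes as long as a camera call. They do not tell look-alikes from the thing itself.
- boxes_of(camera, label): "box" ([left, top, width, height] in pixels, round what is visible of it).
The state is a dict: "time": time; "joint_pos": joint angles; "joint_vel": joint speeds; "joint_efforts": joint torques, N m; "tool_pos": TCP position; "tool_rot": TCP orientation; "contact_force": force on the tool from outside, world axes, zero at the start; "ft_torque": the same for the moment, N m; "gripper_width": opening from 0.0 (shut) to 1.0 (fully open).
Only numpy, scipy, OpenCV 4.12 (cv2) and the standard library are available. Lean on these libraries where they do the work, as an engineer would, in place of code of your own. Each camera call takes 0.05 s, during which the arm holds its last target. There are 200 camera calls.

## Working session

There is one attempt and no reset: what is moved stays moved. The work goes in short steps, Python scripts to look and compute and a tool call to move; the robot and the scene stay as the last step left them, time stands still between calls to the robot, and variables do not carry over. Pictures are saved under pics/ and viewed, about 8 in all and at most 12, crops included, and the job is handed in when it is done.

Besides the shell and the picture viewer there is one more tool, called after ">>>" as name(argument=value, ...), one argument or row to a line, values as JSON. step_arm: Moves the arm, as the interface text tells. Its arguments: {"type":"object","properties":{"steps":{"type":"array"},"claw":{"type":"number"}},"required":["steps"]}

```bash
mkdir -p pics; cat > h.py <<'E'
import numpy as np, cv2, pickle
from plant import *
def snap(n):
    im,d=grab_frame(n); p=camera_params(n); return im,d,np.array(p["mtx"]),np.array(p["extrinsics"])
def cloud(d,K,T):
    v,u=np.mgrid[:480,:640]; P=np.stack([(u-K[0,2])*d/K[0,0],(v-K[1,2])*d/K[1,1],d],-1)
    return P@T[:3,:3].T+T[:3,3]
def proj(P,K,T):
    q=(np.atleast_2d(P)-T[:3,3])@T[:3,:3]; q=q@K.T; return q[:,:2]/q[:,2:]
def save(im,n): cv2.imwrite('pics/'+n,im[:,:,::-1])
E
python3 - <<'E'
from h import *
s=state(); print(s)
for n in("top","side"):
    im,d,K,T=snap(n); save(im,n+'0.png'); np.savez(n+'0.npz',im=im,d=d,K=K,T=T)
    P=cloud(d,K,T)
    print(n,T[:3,3].round(3),T[:3,2].round(2))
    for l in("stand","spindle","lock"):
        for b in boxes_of(n,l)[:4]:
            x,y,w,h=b["box"]; c=P[int(y+h/2),int(x+w/2)]
            print(l,np.round(b["box"]),round(b["p"],2),c.round(3))
E
```

```text
{'time': 0.0, 'joint_pos': array([-1.45701223e+00,  5.33590037e-02,  1.61428830e+00,  1.84448308e-05,
        1.47597305e+00, -1.18997952e-01]), 'joint_vel': array([ 5.29889453e-04, -3.82060575e-06, -9.36890936e-04, -6.32152826e-04,
       -8.05409777e-04, -2.47411234e-04]), 'joint_efforts': array([ 2.30477781e-03, -3.93685877e+01, -3.70173490e+01,  1.32105820e-04,
        7.12530789e-03,  7.72292651e-06]), 'tool_pos': array([ 0.14411503, -0.60752826,  0.23006508]), 'tool_rot': array([-1.01381843e-03,  9.93233800e-01,  1.16127475e-01,  1.18230849e-05]), 'contact_force': array([0.58483933, 0.74780579, 0.32974784]), 'ft_torque': array([-0.0252716 , -0.04667004,  0.00106517]), 'gripper_width': 1.003259333947409}
top [0.313 0.046 1.102] [ 0.17 -0.01 -0.98]
stand [293. 203.  55.  65.] 0.77 [0.482 0.041 0.164]
stand [115. 305.  90.  73.] 0.73 [0.258 0.376 0.124]
stand [231. 282.  69.  77.] 0.7 [0.304 0.154 0.135]
spindle [354. 281.  24.  56.] 0.87 [ 0.334 -0.069  0.035]
spindle [308. 225.  23.  21.] 0.85 [0.482 0.043 0.161]
spindle [360. 227.  55.  22.] 0.68 [ 0.5   -0.118  0.031]
lock [116. 329.  46.  22.] 0.94 [ 0.255  0.467 -0.   ]
lock [231. 295.  39.  25.] 0.79 [0.333 0.204 0.011]
lock [292. 202.  34.  23.] 0.49 [0.563 0.07  0.014]
side [0.175 0.692 0.778] [ 0.32 -0.66 -0.68]
stand [307. 398. 108.  80.] 0.88 [0.244 0.408 0.11 ]
stand [333. 286.  91.  92.] 0.79 [0.297 0.189 0.071]
stand [277. 219.  76.  79.] 0.69 [0.496 0.068 0.073]
spindle [379. 243.  51.  29.] 0.82 [ 0.324 -0.066  0.033]
spindle [337. 204.  16.  38.] 0.6 [ 0.497 -0.108  0.045]
lock [351. 286.  34.  26.] 0.88 [0.328 0.175 0.135]
lock [332. 400.  44.  49.] 0.57 [0.263 0.395 0.11 ]
lock [287. 220.  34.  18.] 0.53 [0.535 0.046 0.128]
```

View pics/top0.png

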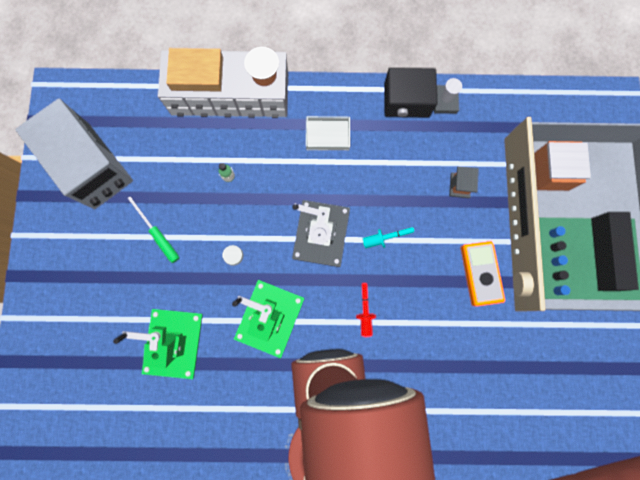

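View pics/side0.png

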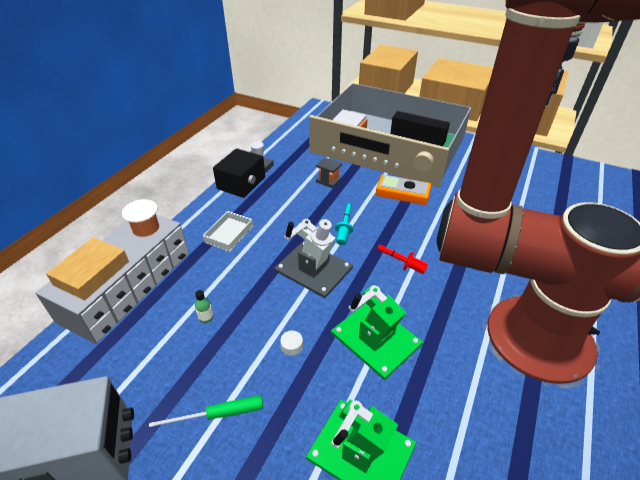

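The real stand is the grey one at top (320,233) and side (315,250), with the steel spindle in it. Look-alikes are the green stands at top (170,343) and (268,315), the red spindle at (366,310) and the turquoise one at (388,238). Next I check it in a close crop and measure.

```bash
python3 - <<'E'
from h import *
out=[]
for n,(x,y,w,h) in(("top",(280,190,90,90)),("side",(265,205,100,100))):
    z=np.load(n+'0.npz'); im,d,K,T=[z[k] for k in("im","d","K","T")]
    P=cloud(d,K,T); c=im[y:y+h,x:x+w]; out.append(cv2.resize(c,(400,400),interpolation=cv2.INTER_CUBIC))
    Q=P[y:y+h,x:x+w].reshape(-1,3); C=c.reshape(-1,3).astype(int)
    grey=(np.ptp(C,axis=1)<25)
    near=np.hypot(Q[:,0]-.48,Q[:,1]-.045)<.12
    pl=grey&near&(Q[:,2]>.003)&(Q[:,2]<.03)&(C.max(1)<120)
    r=cv2.minAreaRect(Q[grey&near][:,:2].astype(np.float32)) ; print(n,"all grey rect",r)
    print("plate",pl.sum(),Q[pl].mean(0).round(4),cv2.minAreaRect(Q[pl][:,:2].astype(np.float32)))
    hi=grey&near&(Q[:,2]>.135)
    for q,cc in zip(Q[hi],C[hi]): pass
    hub=hi&(C.max(1)>130); pin=hi&(C.max(1)<80)
    print("hub",hub.sum(),np.median(Q[hub],0).round(4)); print("pin",pin.sum(),np.median(Q[pin],0).round(4),Q[pin][:,2].max() if pin.any() else 0)
save(np.hstack(out),'crop1.png')
E
```

```text
top all grey rect ((0.5143133997917175, 0.036307938396930695), (0.19830194115638733, 0.1469842940568924), 81.10350799560547)
plate 1447 [0.5017 0.0364 0.0124] ((0.5139489769935608, 0.03788181021809578), (0.11442719399929047, 0.14581052958965302), 81.07083892822266)
hub 363 [0.5275 0.0449 0.143 ]
pin 14 [0.5374 0.0936 0.1815] 0.18398141272257296
side all grey rect ((0.5091257095336914, 0.020002692937850952), (0.17070476710796356, 0.14873313903808594), 82.24138641357422)
plate 1638 [0.5012 0.0571 0.013 ] ((0.5090917348861694, 0.017603188753128052), (0.16635662317276, 0.14855831861495972), 81.0836181640625)
hub 313 [0.5019 0.0523 0.1424]
pin 72 [0.5388 0.0982 0.1652] 0.1838994795275365
```

View pics/crop1.png

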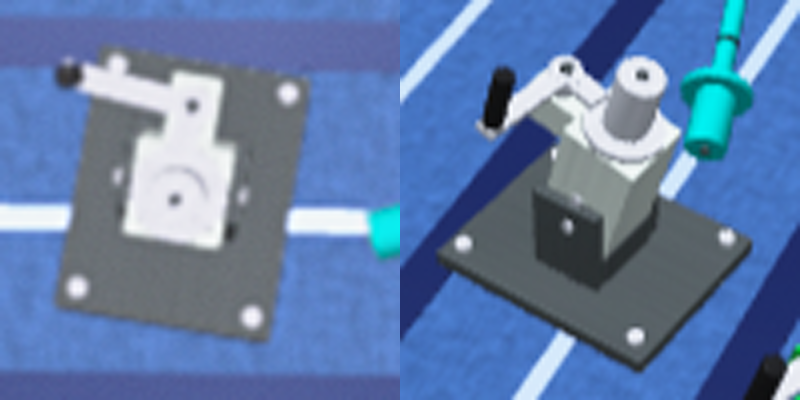

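Left crop: grey stand with pale spindle, hub dot at top (319.4,234.8), hinge dot (323.2,213.6), pin top (295.3,206.9). The right crop confirms it: hub dot at side (325.8,223.8). The choice stands. Now I fit its pose.

```bash
cat >> h.py <<'E'
def Rst(yaw,l=.26):
    c,s=np.cos(yaw),np.sin(yaw)
    # x: forward and rising, z: leaning to robot
    return np.array([[c,-s,0],[s,c,0],[0,0,1]])@np.array([[np.cos(l),0,-np.sin(l)],[0,1,0],[np.sin(l),0,np.cos(l)]])
E
python3 - <<'E'
from h import *
from scipy.optimize import least_squares
from scipy.spatial.transform import Rotation as Ro
cams={n:np.load(n+'0.npz') for n in("top","side")}
obs={"top":[(319.4,234.8),(323.2,213.6),(295.3,206.9)],"side":[(325.75,223.75),(306.75,222),(290.75,223)]}
def pts(p):
    x,y,yaw,q=p
    L=np.array([[0,0,.048],[.044,0,.016],[.044+.06*np.sin(q),.06*np.cos(q),.056]])
    return L@Rst(yaw).T+[x,y,.115]
def f(p):
    return np.r_[np.concatenate([(proj(pts(p),cams[n]["K"],cams[n]["T"])-obs[n]).ravel() for n in cams]),(p[2]+.155)/.02]
r=least_squares(f,[.49,.045,-.155,.1]); print(r.x.round(4),r.fun.round(2))
P=pts(r.x);print(P.round(4)); R=Rst(r.x[2]); print(R.round(4))
# hub-top depth check
for n in cams:
    z=cams[n]; C=cloud(z["d"],z["K"],z["T"]); u,v=np.round(proj(P,z["K"],z["T"])).astype(int).T; print(n,C[v,u].round(4).tolist())
np.savez('stand.npz',p=r.x)
E
```

```text
[ 0.4939  0.0402 -0.1554  0.1033] [-0.06  0.37 -0.02  0.46 -0.42  0.16 -0.39 -0.4  -0.24 -0.57 -0.03 -0.39
 -0.02]
[[0.4817 0.0421 0.1614]
 [0.5318 0.0343 0.1418]
 [0.5368 0.0939 0.182 ]]
[[ 0.9547  0.1548 -0.254 ]
 [-0.1496  0.9879  0.0398]
 [ 0.2571  0.      0.9664]]
top [[0.4822, 0.0429, 0.1606], [0.5321, 0.0347, 0.141], [0.537, 0.0937, 0.1818]]
side [[0.4814, 0.0445, 0.1643], [0.5313, 0.0329, 0.1421], [0.5359, 0.0943, 0.1816]]
```

>>> step_arm(
  steps=[
    [0, 0, -45, 0],
    [10, -10, -45, 0],
    [33, -36, 0, 0],
    [33, -36, 0, 0],
    [33, -36, 0, 0],
    [33, -36, 0, 0],
    [33, -36, 0, 0],
    [33, -36, 0, 0],
  ],
  claw=45,
)

```text
time: 1.2
tool_pos: [0.2962, -0.3361, 0.3248]
tool_rot: [-0.0, 0.994, 0.111, 0.001]
contact_force: [1.4, -0.2, 0.0]
gripper_width: 0.45
```

```bash
cat >> h.py <<'E'
from scipy.spatial.transform import Rotation as Ro
try: sp=np.load('stand.npz')['p']
except Exception: sp=None
def st2w(L): return np.array(L)@Rst(sp[2]).T+[sp[0],sp[1],.115]
def pinw(q,z=.056): return st2w([.044+.06*np.sin(q),.06*np.cos(q),z])
def to(target,jaw=None):
    """shift in tool axes (mm), turn in deg about tool z so that jaw (tool y) is at world angle jaw mod 180"""
    s=state(); w=s["tool_rot"]; R=Ro.from_quat([w[1],w[2],w[3],w[0]]).as_matrix()
    a=np.degrees(np.arctan2(R[1,1],R[0,1])); out=((R.T@(np.array(target)-s["tool_pos"]))*1000).round(1)
    t=None if jaw is None else -(((jaw-a)+90)%180-90)
    print("t",s["time"],"tcp",s["tool_pos"].round(4),"ang",a.round(1),"tilt",R[:,2].round(3),"F",s["contact_force"].round(1),"w",round(s["gripper_width"],3),"-> shift",out,"turn",t)
E
python3 -c "
from h import *
p=pinw(sp[3]); p[2]=.26; to(p,-54)"
```

```text
t 1.2 tcp [ 0.2962 -0.3361  0.3248] ang -77.3 tilt [ 0.003  0.001 -1.   ] F [ 1.4 -0.2  0. ] w 0.45 -> shift [ 329.3 -366.4   65.8] turn -23.270129123554355
```

>>> step_arm(
  steps=[
    [33, -36, 5, 0],
    [33, -36, 5, 0],
    [33, -36, 5, 0],
    [33, -36, 5, 0],
    [33, -36, 5, 0],
    [33, -36, 5, 0],
    [33, -36, 5, 0],
    [33, -36, 5, 0],
  ],
)

```text
time: 2.0
tool_pos: [0.4923, 0.0111, 0.2889]
tool_rot: [0.004, 0.994, 0.11, 0.007]
contact_force: [-0.1, -1.1, 0.5]
gripper_width: 0.449
```

>>> step_arm(
  steps=[
    [30, -30, 5, 0],
    [20, -20, 5, 0],
    [0, 0, 5, -8],
    [0, 0, 0, -8],
    [0, 0, 0, -7],
    [0, 0, 0, 0],
  ],
)

```text
time: 2.6
tool_pos: [0.5326, 0.0812, 0.272]
tool_rot: [0.005, 0.948, 0.319, 0.005]
contact_force: [-0.1, -0.4, 0.0]
gripper_width: 0.45
```

```bash
python3 -c "
from h import *
p=pinw(sp[3],.048); p[2]=.156; to(p,-54)"
```

```text
t 2.6 tcp [0.5326 0.0812 0.272 ] ang -52.8 tilt [ 0.013 -0.005 -1.   ] F [-0.1 -0.4  0. ] w 0.45 -> shift [ 11.7  -7.5 116. ] turn 1.1532768114606995
```

>>> step_arm(
  steps=[
    [12, -7, 30, 0],
    [0, 0, 30, 0],
    [0, 0, 0, 0],
  ],
)

```text
time: 2.9
tool_pos: [0.54, 0.0938, 0.2127]
tool_rot: [0.005, 0.949, 0.314, 0.008]
contact_force: [-1.2, -0.2, -0.9]
gripper_width: 0.452
```

```bash
python3 - <<'E'
from h import *
p=pinw(sp[3],.048); p[2]=.156; to(p,-54)
im,d,K,T=snap("side"); im2,d2,K2,T2=snap("top")
save(np.hstack([cv2.resize(im[160:280,240:360],(400,400)),cv2.resize(im2[160:280,260:380],(400,400))]),'c2.png')
E
```

```text
t 2.9 tcp [0.54   0.0938 0.2127] ang -53.4 tilt [ 0.018 -0.005 -1.   ] F [-1.2 -0.2 -0.9] w 0.452 -> shift [-1.7 -1.4 56.7] turn 0.6371542712973337
```

View pics/c2.png

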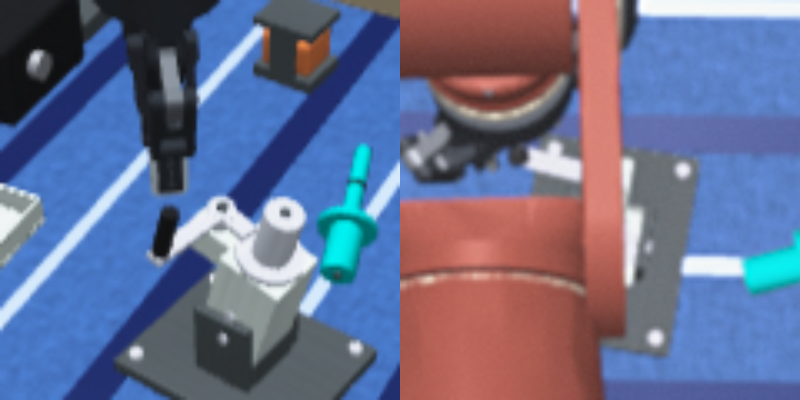

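The left crop shows the fingers just above the pin, tip at about (170,190) and pin top at (168,212). The jaw axis runs roughly along the view line. I descend to straddle the pin.

>>> step_arm(
  steps=[
    [-1, -1, 20, 0],
    [0, 0, 20, 0],
    [0, 0, 16, 0],
    [0, 0, 0, 0],
  ],
)

```text
time: 3.4
tool_pos: [0.5475, 0.0932, 0.1697]
tool_rot: [0.008, 0.95, 0.312, 0.018]
contact_force: [-0.1, -0.4, -0.8]
gripper_width: 0.45
```

>>> step_arm(
  steps=[
    [0, 0, 0, 0],
    [0, 0, 0, 0],
    [0, 0, 0, 0],
  ],
  claw=20,
)

```text
time: 3.7
tool_pos: [0.549, 0.0959, 0.174]
tool_rot: [0.006, 0.95, 0.312, 0.021]
contact_force: [-0.2, -0.2, -1.0]
gripper_width: 0.201
```

```bash
python3 - <<'E'
from h import *
p=pinw(sp[3],.048); p[2]=.156; to(p,-54)
# path in tool axes relative to start
s=state(); w=s["tool_rot"]; R=Ro.from_quat([w[1],w[2],w[3],w[0]]).as_matrix()
prev=pinw(sp[3])
for q in np.linspace(.2,1.4,9): 
    n=pinw(q); print(round(q,2),((n-prev)@R*1000).round(1)); prev=n
E
```

```text
t 3.7 tcp [0.549  0.0959 0.174 ] ang -53.7 tilt [ 0.044  0.003 -0.999] F [-0.2 -0.2 -1. ] w 0.201 -> shift [-10.2  -4.6  17.5] turn 0.30344681190300093
0.2 [ 3.3  4.6 -1.2]
0.35 [ 4.2  7.7 -1.9]
0.5 [ 3.   8.3 -1.8]
0.65 [ 1.7  8.7 -1.7]
0.8 [ 0.4  8.9 -1.5]
0.95 [-0.9  8.8 -1.3]
1.1 [-2.2  8.6 -1.1]
1.25 [-3.5  8.2 -0.8]
1.4 [-4.7  7.7 -0.6]
```

>>> step_arm(
  steps=[
    [0, 0, 0, 0],
    [0, 0, 0, 0],
  ],
)

```text
time: 3.9
tool_pos: [0.5493, 0.096, 0.1755]
tool_rot: [0.006, 0.95, 0.312, 0.022]
contact_force: [-1.7, 1.3, -1.7]
gripper_width: 0.197
```

```bash
python3 - <<'E'
from h import *
p=pinw(sp[3],.048); p[2]=.156; to(p,-54)
s=state(); print(s["joint_pos"].round(3),s["joint_vel"].round(3),s["joint_efforts"].round(1))
im,d,K,T=snap("side")
save(cv2.resize(im[180:260,260:340],(480,480)),'c3.png')
E
```

```text
t 3.9 tcp [0.5493 0.096  0.1755] ang -53.7 tilt [ 0.045  0.003 -0.999] F [-1.7  1.3 -1.7] w 0.197 -> shift [-10.6  -4.7  19. ] turn 0.30084928943441014
[ 3.900e-02 -9.700e-02  1.855e+00  1.000e-03  1.338e+00  9.760e-01] [-0.001 -0.005 -0.004 -0.002  0.007  0.   ] [ -0.7 -32.6 -37.4  -0.3  -0.4  -0. ]
```

View pics/c3.png

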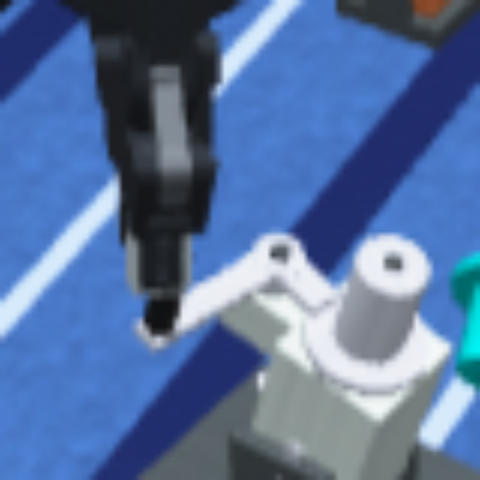

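The fingertips are below the pin top at about (160,290), but roughly 10 mm too far along tool x. I open, correct and go deeper.

>>> step_arm(
  steps=[
    [0, 0, 0, 0],
    [0, 0, 0, 0],
    [-10, -4, 8, 0],
    [0, 0, 8, 0],
    [0, 0, 6, 0],
    [0, 0, 0, 0],
  ],
  claw=45,
)

```text
time: 4.55
tool_pos: [0.5423, 0.092, 0.154]
tool_rot: [0.008, 0.95, 0.311, 0.024]
contact_force: [0.5, 0.7, 0.3]
gripper_width: 0.449
```

```bash
python3 - <<'E'
from h import *
p=pinw(sp[3],.046); p[2]=.158; to(p,-54)
E
```

```text
t 4.55 tcp [0.5423 0.092  0.154 ] ang -53.8 tilt [ 0.051  0.001 -0.999] F [0.5 0.7 0.3] w 0.449 -> shift [-1.4 -2.8 -4.1] turn 0.23808998152564698
```

>>> step_arm(
  steps=[
    [-1, -2, -2, 0],
    [0, 0, 0, 0],
    [0, 0, 0, 0],
  ],
  claw=25,
)

```text
time: 4.85
tool_pos: [0.5409, 0.0931, 0.1564]
tool_rot: [0.008, 0.95, 0.311, 0.025]
contact_force: [0.3, -0.4, -0.3]
gripper_width: 0.25
```

>>> step_arm(
  steps=[
    [3, 8, -1, 0],
    [4, 8, -2, 0],
    [3, 8, -2, 0],
    [2, 9, -2, 0],
  ],
)

```text
time: 5.25
tool_pos: [0.571, 0.0752, 0.1651]
tool_rot: [0.005, 0.95, 0.312, 0.025]
contact_force: [-0.7, 2.3, -2.1]
gripper_width: 0.251
```

```bash
python3 - <<'E'
from h import *
p=pinw(.65,.046); to(p,-54)
for q in(.8,.95,1.1,1.25,1.4): to(pinw(q,.042))
E
```

```text
t 5.25 tcp [0.571  0.0752 0.1651] ang -53.7 tilt [ 0.051  0.006 -0.999] F [-0.7  2.3 -2.1] w 0.251 -> shift [ -2.   -4.  -15.2] turn 0.33141967152917573
t 5.25 tcp [0.571  0.0752 0.1651] ang -53.7 tilt [ 0.051  0.006 -0.999] F [-0.7  2.3 -2.1] w 0.251 -> shift [ -1.    5.4 -12.8] turn None
t 5.25 tcp [0.571  0.0752 0.1651] ang -53.7 tilt [ 0.051  0.006 -0.999] F [-0.7  2.3 -2.1] w 0.251 -> shift [ -1.9  14.3 -14.1] turn None
t 5.25 tcp [0.571  0.0752 0.1651] ang -53.7 tilt [ 0.051  0.006 -0.999] F [-0.7  2.3 -2.1] w 0.251 -> shift [ -4.1  22.9 -15.2] turn None
t 5.25 tcp [0.571  0.0752 0.1651] ang -53.7 tilt [ 0.051  0.006 -0.999] F [-0.7  2.3 -2.1] w 0.251 -> shift [ -7.6  31.2 -16. ] turn None
t 5.25 tcp [0.571  0.0752 0.1651] ang -53.7 tilt [ 0.051  0.006 -0.999] F [-0.7  2.3 -2.1] w 0.251 -> shift [-12.3  38.8 -16.6] turn None
```

>>> step_arm(
  steps=[
    [-1, 9, -1, 0],
    [-1, 9, -1, 0],
    [-2, 9, -1, 0],
    [-4, 9, -1, 0],
  ],
)

```text
time: 5.65
tool_pos: [0.5882, 0.0382, 0.1711]
tool_rot: [0.005, 0.95, 0.312, 0.025]
contact_force: [-0.8, 3.4, -0.1]
gripper_width: 0.25
```

```bash
python3 - <<'E'
from h import *
for q in(1.25,1.4): to(pinw(q,.042))
im,d,K,T=snap("side")
save(cv2.resize(im[180:260,260:340],(480,480)),'c4.png')
E
```

```text
t 5.65 tcp [0.5882 0.0382 0.1711] ang -53.7 tilt [ 0.051  0.005 -0.999] F [-0.8  3.4 -0.1] w 0.25 -> shift [  0.2  -9.  -10.7] turn None
t 5.65 tcp [0.5882 0.0382 0.1711] ang -53.7 tilt [ 0.051  0.005 -0.999] F [-0.8  3.4 -0.1] w 0.25 -> shift [ -4.4  -1.3 -11.3] turn None
```

View pics/c4.png

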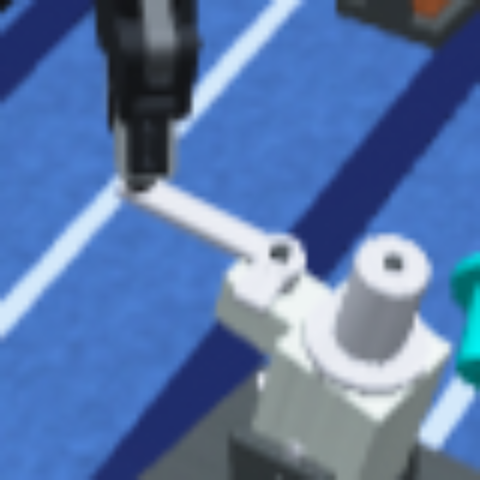

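The lever now points away at (140,185) and the keeper is off the flange. A little more towards the stop.

>>> step_arm(
  steps=[
    [-4, 5, -1, 0],
    [-2, 4, 0, 0],
    [0, 0, 0, 0],
  ],
)

```text
time: 6.0
tool_pos: [0.5857, 0.0362, 0.171]
tool_rot: [-0.008, 0.95, 0.311, 0.026]
contact_force: [-0.7, 0.6, 0.8]
gripper_width: 0.245
```

>>> step_arm(
  steps=[
    [0, -4, 0, 0],
    [0, 0, 0, 0],
    [0, 0, -20, 0],
    [0, 0, -30, 0],
    [0, 0, -30, 0],
  ],
  claw=45,
)

```text
time: 6.5
tool_pos: [0.5765, 0.0337, 0.2462]
tool_rot: [-0.007, 0.95, 0.31, 0.02]
contact_force: [0.4, 0.0, -0.1]
gripper_width: 0.451
```

```bash
python3 - <<'E'
from h import *
to(st2w([0,0,.048])+[0,0,.10],81.1)
E
```

```text
t 6.5 tcp [0.5765 0.0337 0.2462] ang -53.8 tilt [ 0.033  0.025 -0.999] F [ 0.4  0.  -0.1] w 0.451 -> shift [-70.8 -62.8 -18.1] turn 45.06558505484912
```

>>> step_arm(
  steps=[
    [-30, -26, -8, 0],
    [-30, -26, -8, 0],
    [0, 0, 0, 7.5],
    [0, 0, 0, 7.5],
    [0, 0, 0, 7.5],
    [0, 0, 0, 7.5],
    [0, 0, 0, 7.5],
    [0, 0, 0, 7.5],
  ],
  claw=75,
)

```text
time: 7.3
tool_pos: [0.4974, 0.0327, 0.2684]
tool_rot: [-0.008, 0.995, -0.096, 0.025]
contact_force: [0.5, 0.7, -0.2]
gripper_width: 0.75
```

```bash
cat >> h.py <<'E'
def ax():
    s=state(); w=s["tool_rot"]; R=Ro.from_quat([w[1],w[2],w[3],w[0]]).as_matrix(); bz=Rst(sp[2])[:,2]
    print("y.bz",(R[:,1]@bz).round(4),"turn deg to null ~",np.degrees(R[:,1]@bz/(R[:,0]@bz)).round(1),"bz in tool",(R.T@bz).round(3),"q",s["joint_pos"].round(2))
E
python3 - <<'E'
from h import *
to(st2w([0,0,.048])+[0,0,.06],81.1); ax()
im,d,K,T=snap("side"); save(cv2.resize(im[180:260,260:340],(480,480)),'c5.png')
E
```

```text
t 7.3 tcp [0.4974 0.0327 0.2684] ang -100.9 tilt [ 0.052  0.011 -0.999] F [ 0.5  0.7 -0.2] w 0.75 -> shift [-19.5  -5.3  46.2] turn -2.038845356734555
y.bz -0.0111 turn deg to null ~ 3.0 bz in tool [-0.209 -0.011 -0.978] q [-0.09 -0.31  1.89  0.02  1.52  1.67]
```

View pics/c5.png

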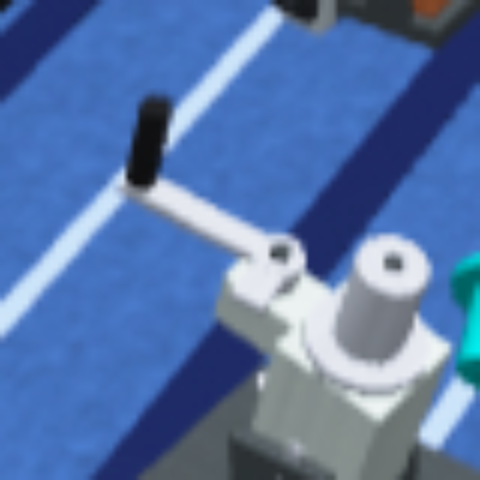

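The lever is clear, with the pin at (152,130) pointing away, and the hub stands free at (392,265). Next I go over the hub.

>>> step_arm(
  steps=[
    [-19, -5, 20, 3],
    [0, 0, 20, 0],
    [0, 0, 0, 0],
  ],
)

```text
time: 7.65
tool_pos: [0.4823, 0.0397, 0.228]
tool_rot: [-0.007, 0.992, -0.122, 0.027]
contact_force: [0.2, -0.7, 0.6]
gripper_width: 0.747
```

```bash
cat >> h.py <<'E'
def grasp(z=.031):
    s=state(); w=s["tool_rot"]; R=Ro.from_quat([w[1],w[2],w[3],w[0]]).as_matrix()
    to(st2w([0,0,z])+.019*R[:,2]); ax()
E
python3 - <<'E'
from h import *
grasp()
K,T=np.load('side0.npz')['K'],np.load('side0.npz')['T']
for q in(1.2,1.3,1.4): print(q,proj(pinw(q),K,T).round(1))
E
```

```text
t 7.65 tcp [0.4823 0.0397 0.228 ] ang -104.0 tilt [ 0.056  0.007 -0.998] F [ 0.2 -0.7  0.6] w 0.747 -> shift [ -1.2  -0.8 102.1] turn None
y.bz 0.0028 turn deg to null ~ -0.8 bz in tool [-0.205  0.003 -0.979] q [-0.08 -0.34  1.97  0.01  1.45  1.74]
1.2 [[283.7 200.4]]
1.3 [[284.7 198.6]]
1.4 [[285.9 196.9]]
```

>>> step_arm(
  steps=[
    [-1, -1, 25, 0],
    [0, 0, 25, 0],
    [0, 0, 10, 0],
    [0, 0, 0, 0],
  ],
)

```text
time: 8.05
tool_pos: [0.4876, 0.0396, 0.1709]
tool_rot: [-0.006, 0.992, -0.12, 0.031]
contact_force: [0.0, -0.6, -0.6]
gripper_width: 0.749
```

```bash
python3 -c "
from h import *
grasp()"
```

```text
t 8.05 tcp [0.4876 0.0396 0.1709] ang -103.7 tilt [ 0.063  0.004 -0.998] F [ 0.  -0.6 -0.6] w 0.749 -> shift [-3.5 -1.  44.8] turn None
y.bz 0.0032 turn deg to null ~ -0.9 bz in tool [-0.198  0.003 -0.98 ] q [-0.08 -0.28  2.02  0.01  1.34  1.73]
```

>>> step_arm(
  steps=[
    [-2, -1, 15, -0.9],
    [-2, 0, 15, 0],
    [-1, 0, 12, 0],
    [0, 0, 0, 0],
    [0, 0, 0, 0],
  ],
)

```text
time: 8.55
tool_pos: [0.4874, 0.0416, 0.1286]
tool_rot: [-0.005, 0.993, -0.111, 0.033]
contact_force: [-0.1, 0.3, -0.6]
gripper_width: 0.752
```

```bash
python3 -c "
from h import *
grasp()"
```

```text
t 8.55 tcp [0.4874 0.0416 0.1286] ang -102.7 tilt [ 0.067  0.004 -0.998] F [-0.1  0.3 -0.6] w 0.752 -> shift [-0.3  0.1  2.6] turn None
y.bz -0.0006 turn deg to null ~ 0.2 bz in tool [-0.193 -0.001 -0.981] q [-0.07 -0.24  2.06  0.01  1.25  1.72]
```

>>> step_arm(
  steps=[
    [0, 0, 4, 0],
    [0, 0, 0, 0],
  ],
)

```text
time: 8.75
tool_pos: [0.4881, 0.0416, 0.125]
tool_rot: [-0.006, 0.993, -0.111, 0.034]
contact_force: [0.3, 0.6, 0.6]
gripper_width: 0.75
```

>>> step_arm(
  steps=[
    [0, 0, 0, 0],
    [0, 0, 0, 0],
    [0, 0, 0, 0],
    [0, 0, 0, 0],
    [0, 0, 0, 0],
    [0, 0, 0, 0],
  ],
  claw=0,
)

```text
time: 9.35
tool_pos: [0.489, 0.0421, 0.1263]
tool_rot: [-0.006, 0.993, -0.111, 0.035]
contact_force: [0.0, 1.4, -0.5]
gripper_width: 0.313
```

```bash
python3 - <<'E'
from h import *
grasp(); print(state()["ft_torque"])
im,d,K,T=snap("side"); save(cv2.resize(im[180:280,260:360],(500,500)),'c6.png')
E
```

```text
t 9.35 tcp [0.489  0.0421 0.1263] ang -102.7 tilt [ 0.071  0.005 -0.997] F [ 0.   1.4 -0.5] w 0.313 -> shift [-1.5  1.   0.2] turn None
y.bz -0.0025 turn deg to null ~ 0.8 bz in tool [-0.19  -0.002 -0.982] q [-0.07 -0.24  2.07  0.01  1.24  1.72]
[0.0791273  0.01629615 0.05507814]
```

View pics/c6.png

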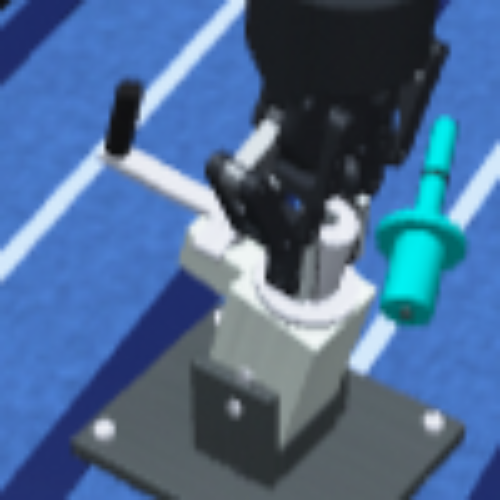

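The pads hold the hub at about (305,265), above the flange, and the width of 0.31 fits 28 mm. Now I draw along the bore in small steps.

>>> step_arm(
  steps=[
    [-0.4, 0, -2, 0],
    [-0.4, 0, -2, 0],
    [0, 0, 0, 0],
  ],
)

```text
time: 9.7
tool_pos: [0.4878, 0.0424, 0.1289]
tool_rot: [-0.007, 0.993, -0.111, 0.035]
contact_force: [2.4, 0.9, -1.9]
gripper_width: 0.31
```

```bash
cat >> h.py <<'E'
def prog():
    # progress along bore and sideways slip since grasp, mm, stand axes
    s=state(); w=s["tool_rot"]; R=Ro.from_quat([w[1],w[2],w[3],w[0]]).as_matrix(); g=s["tool_pos"]-.019*R[:,2]
    import os
    if not os.path.exists('g0.npy'):
        R0=Ro.from_quat([.993,-.111,.035,-.006]).as_matrix(); np.save('g0.npy',np.array([.489,.0421,.1263])-.019*R0[:,2])
    S=Rst(sp[2]); e=S.T@(g-np.load('g0.npy'))*1000
    print("t",s["time"],"stand dx,dy,dz",e.round(2),"F stand",(S.T@s["contact_force"]).round(1),"tq",(R.T@s["ft_torque"]).round(2)); ax()
    print("side correction in tool",(R.T@(-S[:,:2]@e[:2])).round(2))
E
python3 -c "
from h import *
prog()"
```

```text
t 9.7 stand dx,dy,dz [-0.53  0.1   2.82] F stand [ 1.7  1.2 -2.4] tq [0.14 0.29 0.06]
y.bz -0.003 turn deg to null ~ 0.9 bz in tool [-0.19  -0.003 -0.982] q [-0.07 -0.24  2.07  0.01  1.25  1.72]
side correction in tool [ 0.53  0.06 -0.1 ]
```

>>> step_arm(
  steps=[
    [-0.3, 0, -3, 0],
    [-0.5, 0, -3, 0],
    [-0.5, 0, -3, 0],
    [0, 0, 0, 0],
  ],
)

```text
time: 10.1
tool_pos: [0.4854, 0.0427, 0.1378]
tool_rot: [-0.007, 0.993, -0.111, 0.035]
contact_force: [1.3, 0.4, -3.6]
gripper_width: 0.31
```

```bash
python3 -c "
from h import *
prog()"
```

```text
t 10.1 stand dx,dy,dz [-0.52  0.04 12.02] F stand [ 0.3  0.6 -3.8] tq [ 0.19  0.2  -0.05]
y.bz -0.0032 turn deg to null ~ 0.9 bz in tool [-0.19  -0.003 -0.982] q [-0.07 -0.26  2.06  0.01  1.27  1.72]
side correction in tool [ 0.51 -0.   -0.1 ]
```

Force equals the spindle's weight with little side load. I keep going.

>>> step_arm(
  steps=[
    [-0.4, 0, -3, 0],
    [-0.6, 0, -3, 0],
    [-0.6, 0, -3, 0],
    [-0.6, 0, -3, 0],
    [0, 0, 0, 0],
  ],
)

```text
time: 10.6
tool_pos: [0.482, 0.0432, 0.1506]
tool_rot: [-0.007, 0.993, -0.111, 0.035]
contact_force: [1.5, 1.6, -2.3]
gripper_width: 0.312
```

```bash
python3 -c "
from h import *
prog()"
```

```text
t 10.6 stand dx,dy,dz [-0.55 -0.03 25.34] F stand [ 0.6  1.9 -2.5] tq [ 0.18  0.2  -0.02]
y.bz -0.0031 turn deg to null ~ 0.9 bz in tool [-0.191 -0.003 -0.982] q [-0.07 -0.28  2.06  0.01  1.3   1.72]
side correction in tool [ 0.54 -0.06 -0.1 ]
```

>>> step_arm(
  steps=[
    [-0.4, 0, -3, 0],
    [-0.6, 0, -3, 0],
    [-0.6, 0, -3, 0],
    [-0.6, 0, -3, 0],
    [0, 0, 0, 0],
  ],
)

```text
time: 11.1
tool_pos: [0.4786, 0.0437, 0.1634]
tool_rot: [-0.007, 0.993, -0.111, 0.035]
contact_force: [1.4, 0.8, -4.0]
gripper_width: 0.313
```

```bash
python3 -c "
from h import *
prog()"
```

```text
t 11.1 stand dx,dy,dz [-0.59 -0.08 38.58] F stand [ 0.2  1.  -4.2] tq [0.23 0.15 0.02]
y.bz -0.0031 turn deg to null ~ 0.9 bz in tool [-0.191 -0.003 -0.982] q [-0.07 -0.31  2.05  0.01  1.32  1.72]
side correction in tool [ 0.57 -0.12 -0.11]
```

>>> step_arm(
  steps=[
    [-0.5, 0, -3, 0],
    [-0.6, 0, -3, 0],
    [-0.6, 0, -3, 0],
    [-0.3, 0, -1.5, 0],
    [0, 0, 0, 0],
    [0, 0, 0, 0],
    [0, 0, 0, 0],
  ],
)

```text
time: 11.8
tool_pos: [0.4755, 0.0441, 0.1746]
tool_rot: [-0.007, 0.993, -0.111, 0.035]
contact_force: [2.2, 1.8, -4.7]
gripper_width: 0.316
```

```bash
python3 - <<'E'
from h import *
prog()
im,d,K,T=snap("side"); save(cv2.resize(im[170:280,250:360],(550,550)),'c7.png')
for z in(0,.038,.05): print(z,((proj(st2w([0,0,z]),K,T)-[250,170])*5).round())
E
```

```text
t 11.8 stand dx,dy,dz [-0.74 -0.12 50.15] F stand [ 0.6  2.1 -5.1] tq [ 0.31  0.42 -0.02]
y.bz -0.0031 turn deg to null ~ 0.9 bz in tool [-0.191 -0.003 -0.982] q [-0.07 -0.32  2.05  0.01  1.35  1.72]
side correction in tool [ 0.71 -0.17 -0.14]
0 [[353. 335.]]
0.038 [[372. 281.]]
0.05 [[378. 264.]]
```

View pics/c7.png

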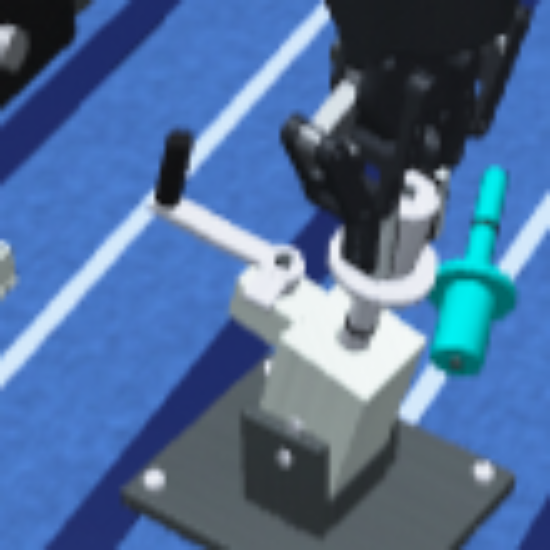

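The spindle is out with the dark groove just above the block at (358,325), the flange near (385,270) where about 5 cm is expected, and the shaft still in the bore. I hand in.

>>> step_arm(
  steps=[
    [0, 0, 0, 0],
    [0, 0, 0, 0],
    [0, 0, 0, 0],
  ],
)

```text
time: 12.15
tool_pos: [0.4755, 0.0441, 0.1745]
tool_rot: [-0.007, 0.993, -0.111, 0.034]
contact_force: [1.4, 0.8, -5.0]
gripper_width: 0.31
```

```bash
python3 -c "
from h import *
prog(); print(job_done())"
```

```text
t 12.15 stand dx,dy,dz [-0.72 -0.12 50.12] F stand [-0.1  1.  -5.1] tq [ 0.27  0.41 -0.04]
y.bz -0.0031 turn deg to null ~ 0.9 bz in tool [-0.191 -0.003 -0.982] q [-0.07 -0.32  2.05  0.01  1.35  1.72]
side correction in tool [ 0.69 -0.17 -0.13]
the job is handed in; nothing more can be done
None
```

I swung the lock to its stop, gripped the spindle by its hub, drew it about 50 mm along the bore and handed in at about 12 s, still holding it.

- **Lock:** the pin's position in the side image matched about 1.4 rad, with the spindle still seated. The last picture shows the lever still back.
- **Spindle:** the gripper had moved 50.1 mm along the bore and 0.7 mm sideways. The last picture shows the oil groove just above the block and the shaft still in the bore.
- **Forces:** the wrist read about 5 N at the end, roughly the spindle's weight of 4 N. Sideways it stayed near 2 N or less at every check. Contact between spindle and stand can't be read directly, so that is inferred from the wrist.
- **Went wrong on the way:** the first descent onto the pin came out about 10 mm off and too high, with the tool tilting slightly. I corrected this before pushing, and the tool kept a tilt of about 0.07 rad. The jaws were still square to the bore's axis within 0.003 rad.
- **Not checked:** I didn't measure the other things on the bench again after the moves.

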